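# Make up two ceramic case pans from the bench stock

## Task

Make up the two case pans from the stock standing between them: the blue pan with the full-arch cast gets the amber jar with the black lid in its large well and the blue-banded bottle in its small well; the yellow pan with the small cast gets the red jar with the white lid in its large well and the little plum-topped black-lidded pot in its small well. Stand each one upright right down on the floor of its well, set it down rather than drop it, and leave the pink jar and the small plain bottle standing where they are.

Things in the scene. Friction and masses are not known exactly. Their poses are not given: they have to be found in the camera images.
- blue_pan: Blue case pan, fixed, full-arch 53 x 66 mm cast (top 27 mm up) in its +x half; 132 (x) x 113 (y) mm, walls 18 mm high, 3 thick. -x half: white insert, top 14 mm up, two round wells with floors 3 mm up: large, 53 mm wide, at x -33, y +22.5 mm; small, 41 mm wide, at x -33, y -28.5 mm. Origin: centre of the underside, on the worktop, z up; +x from wells to cast
- yellow_pan: Yellow case pan, fixed, small 34 x 43 mm cast (top 20 mm up) in its +x half; 132 (x) x 113 (y) mm, walls 18 mm high, 3 thick. -x half: white insert, top 14 mm up, two round wells with floors 3 mm up: large, 53 mm wide, at x -33, y +22.5 mm; small, 41 mm wide, at x -33, y -28.5 mm. Origin: centre of the underside, on the worktop, z up; +x from wells to cast
- amber_jar: Powder jar with a black lid with an amber disc on top, white body with an amber band. Round, 40 mm across the lid (36 mm across the body), 48 mm tall. The lid is the top 14 mm and fixed; it can be gripped. About 40 g. Origin: centre of the underside, z up. Goes in the blue pan's large well.
- banded_bottle: The larger of two white bottles with pointed nozzles, with a blue band round the body. 66 mm tall; the body is 24 to 29 mm across and 34 mm high, the nozzle above it is thin. Grip the body, best square across its own x or y axis (the yaw starts within 0.3 of the world axes). About 60 g. Origin: centre of the underside, z up. Goes in the blue pan's small well.
- red_jar: Powder jar with a white lid with a red disc on top, red label round the body. Round, 40 mm across the lid (36 mm across the body), 52 mm tall. The lid is the top 14 mm and fixed; it can be gripped. About 40 g. Origin: centre of the underside, z up. Goes in the yellow pan's large well.
- plum_pot: Little squat pot with a black lid with a plum-red disc on top, white body. Round, 26 mm across the lid (22 mm across the body), 26 mm tall. The lid is the top 14 mm and fixed; it can be gripped. About 40 g. Origin: centre of the underside, z up. Goes in the yellow pan's small well.
- pink_jar: Low powder jar with a white lid with a pink disc on top. Round, 40 mm across the lid (36 mm across the body), 36 mm tall. The lid is the top 14 mm and fixed; it can be gripped. About 40 g. Origin: centre of the underside, z up. Stays where it is.
- plain_bottle: The smaller of the two white bottles with pointed nozzles, with no blue band. 50 mm tall; the body is 18 to 21 mm across and 22 mm high, the nozzle above it is thin. Grip the body, best square across its own x or y axis (the yaw starts within 0.3 of the world axes). About 60 g. Origin: centre of the underside, z up. Stays where it is.

How it is judged:
At the end, for the whole second after the job is handed in: Each of the four stands in its own well of its own pan: within 12 mm of the well's centre along the pan's x and y, underside within 4 mm of the well's floor, upright within 0.2 rad, at rest and released; pink jar and plain bottle upright, within 30 mm of their starts (x of amber_jar in the frame of blue_pan between -0.045 and -0.021 m and y of amber_jar in the frame of blue_pan between 0.0105 and 0.0345 m and z of amber_jar in the frame of blue_pan between 0 and 0.007 m and angle between each of amber_jar, banded_bottle, red_jar, plum_pot, pink_jar, plain_bottle's own z axis and vertical below 0.2 rad and linear speed of each of amber_jar, banded_bottle, red_jar, plum_pot below 0.02 m/s and angular speed of each of amber_jar, banded_bottle, red_jar, plum_pot below 0.3 rad/s and contact force between the fingers and amber_jar below 0.1 N and x of banded_bottle in the frame of blue_pan between -0.045 and -0.021 m and y of banded_bottle in the frame of blue_pan between -0.0405 and -0.0165 m and z of banded_bottle in the frame of blue_pan between 0 and 0.007 m and contact force between the fingers and banded_bottle below 0.1 N and x of red_jar in the frame of yellow_pan between -0.045 and -0.021 m and y of red_jar in the frame of yellow_pan between 0.0105 and 0.0345 m and z of red_jar in the frame of yellow_pan between 0 and 0.007 m and contact force between the fingers and red_jar below 0.1 N and x of plum_pot in the frame of yellow_pan between -0.045 and -0.021 m and y of plum_pot in the frame of yellow_pan between -0.0405 and -0.0165 m and z of plum_pot in the frame of yellow_pan between 0 and 0.007 m and contact force between the fingers and plum_pot below 0.1 N and distance of each of pink_jar, plain_bottle from where it was at the start of the episode below 0.03 m); the robot touches nothing.
It fails at once if the pink jar or the plain bottle, which stay in stock, is shifted more than 30 mm or tipped over (distance of any of pink_jar, plain_bottle from where it was at the start of the episode above 0.03 m or angle between any of pink_jar, plain_bottle's own z axis and vertical above 0.5 rad).
It fails at once if the amber jar is dropped or thrown (faster than 0.6 m/s with no finger on it) (linear speed of amber_jar above 0.6 m/s and contact force between the fingers and amber_jar below 0.05 N).
It fails at once if the banded bottle is dropped or thrown (faster than 0.6 m/s with no finger on it) (linear speed of banded_bottle above 0.6 m/s and contact force between the fingers and banded_bottle below 0.05 N).
It fails at once if the red jar is dropped or thrown (faster than 0.6 m/s with no finger on it) (linear speed of red_jar above 0.6 m/s and contact force between the fingers and red_jar below 0.05 N).
It fails at once if the plum pot is dropped or thrown (faster than 0.6 m/s with no finger on it) (linear speed of plum_pot above 0.6 m/s and contact force between the fingers and plum_pot below 0.05 N).
It also fails if it takes over 104 s, if anything falls off the work surface, if the arm or the gripper's body presses on something with over 40 N, if the wrist force passes 120 N, or if a joint passes its speed limit or range.

## Robot

A 6-joint arm with a two-finger parallel gripper is mounted at the origin on a cart in front of the work surface, level with it; the furniture and walls round the work are solid. World frame = base frame: x ahead of the robot, y to its left, z up, the work surface at z = 0. Lengths are in m, angles in rad, forces in N, time in s.
With the tool pointing down it reaches from about 0.35 to 0.925 m from the base axis. Payload 6.4 kg.
Tool frame: the origin (TCP) lies between the finger pads; the fingertips stand 17 mm ahead of it and the grasp point (between the pads) lies 2 mm behind it (env.tip_reach is the distance from the TCP to the fingertips, in m); z points along the fingers, y is the line along which they close (so a half turn about z gives the same grasp; the last joint's range is limited). The gripper opens to 85 mm and grips with 20 to 120 N. Pads are 22 mm wide; open, the fingers measure 114 mm over their backs; the gripper's body (76 mm by 85 mm) begins 54 mm behind the grasp point. The pads swing forward as they close: fully open they stand 13 mm farther back than shut.
Start: joints at [1.173, 0.245, 1.558, -0, 1.339, -0.174], TCP at [0.144, 0.634, 0.248] pointing down, gripper open.
Joint ranges: [-3.13, 3.13], [-1.02, 2.26], [0.13, 2.54], [-0.95, 4.09], [0.21, 2.88], [-2.74, 2.74]. Speed limits (rad/s): [2.57, 2.57, 3.14, 3.14, 3.14, 3.14].

## Interface

Orientations are given as a unit quaternion [x, y, z, w].
In Python, from station import env gives the robot as it stands.
- The arm moves only by the shell command python3 nudge.py 'ROWS' [OPENING] [FORCE]. ROWS is rows parted by semicolons, their numbers by spaces, 1 to 20 of them, each of 6 numbers: dx, dy, dz in m, then a rotation vector rx, ry, rz in rad; each row is the pose to reach, as a shift and turn from the pose commanded when the command began, along the tool's axes at that moment; what a row does not reach only later rows make up. A row lasts 1/10 s, in which the tool goes at most 0.05 m and 0.15 rad, less where a joint would pass 70% of its speed; a pose out of reach is approached as far as the arm can. OPENING is the opening from 0.0 (shut) to 1.0 (fully open), set as the command begins (- or left out keeps the last). The fingers move at their own pace and stop on an object; FORCE is the grip in N (left out, the last holds). Time passes only in rows, so rows that do not move let the fingers close. It prints the time, the measured TCP pose, the force, the opening and the grip force at its end.
- env.get_obs(): the state, without advancing time (a new reading comes with each control period).
- env.grab_frame(name): name is "scene" or "top" or "wrist"; returns a dict with "pixels" (420x560x3 uint8, blue, green, red), "fx", "fy", "cx", "cy" (pixels), "origin" and "attitude" of the camera in the world; the wrist camera has in their place "T_tool_cam" (4x4, takes a point from camera to tool coordinates, whose origin is the TCP and whose axes are the flange's). Camera axes: x right, y down, z forward; pixel columns grow to the right and rows downward; lengths in m; the calibration is good to about 2 mm. A picture is of the moment at which its call begins: read the wrist's pose just before it. There is no depth.
- env.job_done(): hands the job in; it is judged then, once.
The state is a dict: "time": time; "joint_positions": joint angles; "qvel": joint speeds; "joint_efforts": joint torques, N m; "eef_pos": TCP position; "orientation": TCP orientation; "contact_force": force on the tool from outside, world axes, zero at the start; "ft_torque": the same for the moment, N m; "width": opening from 0.0 (shut) to 1.0 (fully open); "grip_force": force on a finger pad.
Only numpy, scipy, OpenCV 4.12 (cv2) and the standard library are available. Lean on these libraries where they do the work, as an engineer would, in place of code of your own. Each camera call takes 0.05 s, during which the arm holds its last target. There are 200 camera calls.

## Working session

There is one attempt and no reset: what is moved stays moved. The work goes in short steps, Python scripts to look and compute and a shell command to move; the robot and the scene stay as the last step left them, time stands still between calls to the robot, and variables do not carry over. Pictures are saved under pics/ and viewed, at most 14 in all, crops included, and the job is handed in when it is done.

```bash
ls; mkdir -p pics; python3 - <<'E'
from station import env
import cv2
o=env.get_obs();print({k:o[k] for k in('time','eef_pos','orientation','width')})
for n in("top","scene"):
    f=env.grab_frame(n);cv2.imwrite(f"pics/{n}0.png",f["pixels"]);print(n,f["fx"],f["cx"],f["cy"],f["origin"],f["attitude"])
E
```

```text
nudge.py
pics
station.py
{'time': 0.0, 'eef_pos': array([0.14405564, 0.63328812, 0.24716447]), 'orientation': array([ 1.11681525e-01,  9.93743571e-01, -9.39112732e-04, -2.64518432e-04]), 'width': 0.9989199793862876}
top 476.2669984786074 271.24341216678124 211.770193494818 [ 0.38757945 -0.17490491  0.89892617] [ 0.7115221  -0.70102801  0.03816768 -0.02896992]
scene 535.9608103853773 268.748706886947 207.1979268959871 [-0.1661661  -0.85349891  0.50100938] [ 0.78482067 -0.31352159  0.20391203 -0.49414636]
```
View pics/top0.png

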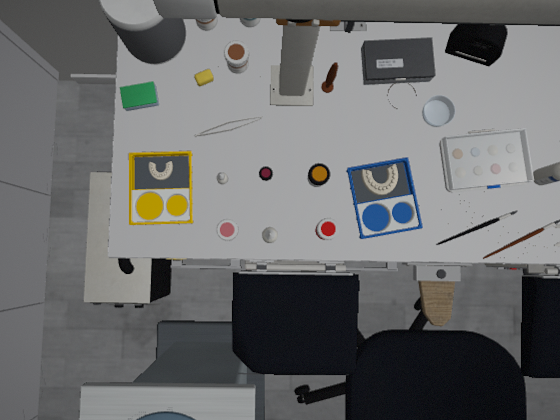

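View pics/scene0.png

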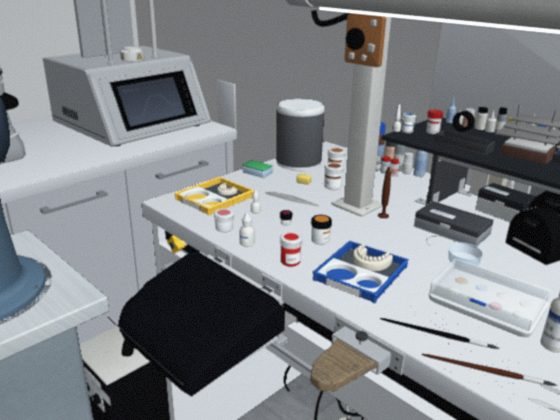

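The top view shows the yellow pan at about (161,188) and the blue pan at (384,198), with the wells on the lower side of the image. Stock is amber (319,174), plum (266,173), red (328,229), pink (228,230), banded bottle (270,234) and plain bottle (222,178). The scene view shows the same things. Next I'll segment and triangulate.

```bash
cat > h.py <<'E'
import numpy as np, cv2
from scipy.spatial.transform import Rotation as R
from station import env
def ray(f,uv,o=None,Rm=None):
    o=f["origin"] if o is None else o
    Rm=R.from_quat(f["attitude"]).as_matrix() if Rm is None else Rm
    d=Rm@np.array([(uv[0]-f["cx"])/f["fx"],(uv[1]-f["cy"])/f["fy"],1]);return np.array(o),d/np.linalg.norm(d)
def plane(r,z): return r[0]+r[1]*(z-r[0][2])/r[1][2]
def tri(a,b):
    A=np.c_[a[1],-b[1]];s=np.linalg.lstsq(A,b[0]-a[0],rcond=None)[0]
    p,q=a[0]+s[0]*a[1],b[0]+s[1]*b[1];return (p+q)/2,np.linalg.norm(p-q)
def blobs(px,h0,h1,smin,vmin,box,amin=15):
    hsv=cv2.cvtColor(px,cv2.COLOR_BGR2HSV);H,S,V=cv2.split(hsv)
    m=((H>=h0)&(H<=h1) if h0<=h1 else (H>=h0)|(H<=h1))&(S>=smin)&(V>=vmin)
    k=np.zeros_like(m);x0,y0,x1,y1=box;k[y0:y1,x0:x1]=1
    m=(m&k).astype(np.uint8)
    n,l,st,c=cv2.connectedComponentsWithStats(m)
    return m,[(tuple(np.round(c[i],1)),tuple(int(v) for v in st[i])) for i in range(1,n) if st[i][4]>=amin]
E
python3 - <<'E'
from h import *
t=cv2.imread('pics/top0.png');s=cv2.imread('pics/scene0.png')
for nm,im,box in(("top",t,(115,145,430,250)),("scene",s,(165,170,410,300))):
    for c,a in dict(yellow=(20,34,120,60),blue=(100,125,120,50),amber=(10,19,120,60),redpink=(165,9,70,40)).items():
        print(nm,c,blobs(im,*a,box)[1])
a=cv2.resize(t[145:255,120:430],None,fx=2.5,fy=2.5,interpolation=2)
b=cv2.resize(s[170:300,170:410],None,fx=3.2,fy=3.2,interpolation=2)
w=max(a.shape[1],b.shape[1]);p=lambda i:cv2.copyMakeBorder(i,0,0,0,w-i.shape[1],0)
b=b[:320];cv2.imwrite('pics/c1.png',np.vstack([p(a),p(b)])[:600])
E
```

```text
top yellow [((np.float64(156.2), np.float64(181.9)), (129, 151, 64, 74, 914)), ((np.float64(168.0), np.float64(188.0)), (155, 188, 27, 1, 27)), ((np.float64(149.3), np.float64(205.7)), (136, 193, 27, 27, 570)), ((np.float64(176.5), np.float64(204.9)), (167, 195, 20, 21, 337))]
top blue [((np.float64(385.4), np.float64(191.4)), (347, 158, 75, 81, 865)), ((np.float64(401.6), np.float64(212.5)), (392, 203, 20, 20, 317)), ((np.float64(375.2), np.float64(217.1)), (362, 204, 27, 27, 560))]
top amber [((np.float64(319.0), np.float64(173.5)), (312, 166, 15, 16, 193))]
top redpink [((np.float64(265.4), np.float64(172.6)), (261, 168, 10, 10, 75)), ((np.float64(327.9), np.float64(228.3)), (321, 221, 15, 15, 179)), ((np.float64(226.6), np.float64(229.3)), (220, 223, 14, 14, 155)), ((np.float64(317.1), np.float64(233.1)), (315, 227, 7, 12, 19))]
scene yellow [((np.float64(303.5), np.float64(178.5)), (298, 175, 12, 8, 87)), ((np.float64(217.8), np.float64(195.1)), (175, 177, 78, 38, 797)), ((np.float64(175.9), np.float64(243.2)), (168, 235, 17, 18, 167))]
scene blue [((np.float64(357.5), np.float64(272.2)), (313, 241, 95, 59, 1087)), ((np.float64(374.1), np.float64(251.5)), (366, 246, 19, 10, 99)), ((np.float64(368.0), np.float64(283.5)), (358, 280, 21, 8, 117))]
scene amber [((np.float64(321.1), np.float64(218.6)), (314, 215, 15, 8, 90))]
scene redpink [((np.float64(386.1), np.float64(191.8)), (379, 170, 16, 48, 219)), ((np.float64(223.2), np.float64(211.9)), (218, 210, 12, 5, 45)), ((np.float64(285.7), np.float64(212.3)), (282, 211, 9, 4, 29)), ((np.float64(290.8), np.float64(236.1)), (284, 233, 15, 7, 84)), ((np.float64(288.4), np.float64(255.0)), (281, 247, 20, 20, 191))]
```

View pics/c1.png

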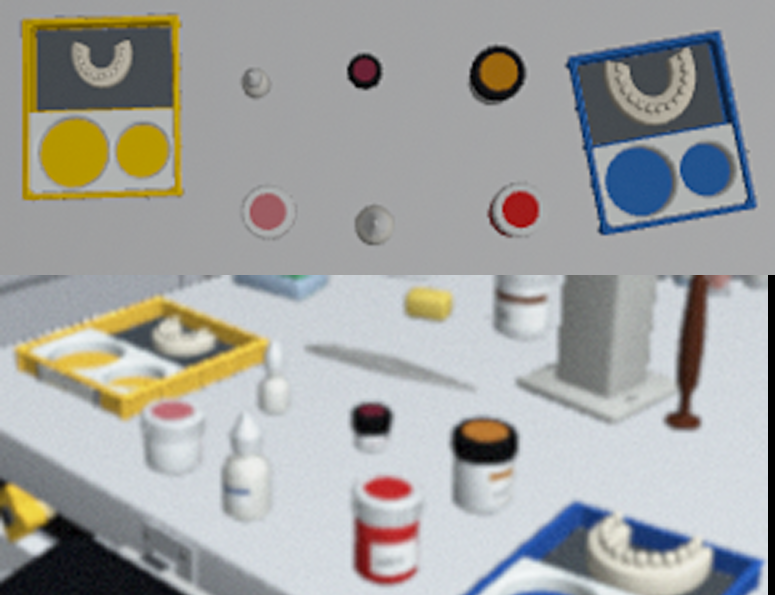

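The crop shows all six items cleanly. The bottle tips are at about top (269.6,231) / scene (246.3,214.7) for the banded one, and top (222,175) / scene (255.6,191.9) for the plain one.

```bash
cat > m.py <<'E'
from h import *
T=env.grab_frame("top");S=env.grab_frame("scene")
P=dict(amber=((319,173.5),(321.1,218.6)),plum=((265.4,172.6),(285.7,212.3)),red=((327.9,228.3),(290.8,236.1)),pink=((226.6,229.3),(223.2,211.9)),band=((269.6,231),(246.3,214.7)),plain=((222,175),(255.6,191.9)),
 bsmall=((401.6,212.5),(368,283.5)),)
for k,(a,b) in P.items(): p,e=tri(ray(T,a),ray(S,b));print(k,p.round(4),"err",e.round(4))
for k,uv in dict(yL=(149.3,205.7),yS=(176.5,204.9),bL=(375.2,217.1),bS=(401.6,212.5)).items(): print(k,plane(ray(T,uv),.003).round(4))
# pan outlines, bounding rectangle of outer rim at z=18 mm
for k,a,box in(("yel",(20,34,120,60),(120,145,200,250)),("blue",(100,125,120,50),(340,150,430,250))):
    m,_=blobs(T["pixels"],*a,box)
    pts=np.argwhere(m)[:,::-1]
    w=np.array([plane(ray(T,p),.018)[:2] for p in pts],np.float32)
    r=cv2.minAreaRect(w*1000);print(k,np.round(r[0],1),np.round(r[1],1),r[2])
g=T["pixels"].min(2).astype(int)
for k,(u,v) in dict(band=(270,234),plain=(222,178),pink=(228,230)).items():
    c=g[v-16:v+17,u-16:u+17];bg=np.median(c);m=(abs(c-bg)>10).astype(np.uint8)
    n,l,st,cc=cv2.connectedComponentsWithStats(m);i=1+np.argmax(st[1:,4]);print(k,bg,st[i],cc[i]+[u-16,v-16])
o=env.get_obs();f=env.grab_frame("wrist");print(f["T_tool_cam"],f["fx"]);
E
python3 m.py
```

```text
amber [ 0.5397 -0.2708  0.0469] err 0.0006
plum [ 0.5438 -0.1736  0.0241] err 0.0006
red [ 0.4401 -0.2867  0.0522] err 0.0004
pink [ 0.4364 -0.1049  0.0358] err 0.0008
band [ 0.4319 -0.1815  0.0589] err 0.0042
plain [ 0.5336 -0.0949  0.0471] err 0.0016
bsmall [ 0.4751 -0.4319  0.0078] err 0.0002
yL [0.481  0.0441 0.003 ]
yS [ 0.4833 -0.007   0.003 ]
bL [ 0.4659 -0.3829  0.003 ]
bS [ 0.4755 -0.4332  0.003 ]
yel [514.2  21.2] [135.6 116.5] 2.515162467956543
blue [ 501.7 -395.8] [135.2 117.8] 11.010290145874023
band 163.0 [  8   8  15  18 158] [267.58227848 234.63924051]
plain 161.0 [10 10 13 13 93] [220.96774194 178.40860215]
pink 161.0 [  8   8  15  15 181] [226.75690608 229.09392265]
[[-3.23635612e-04 -9.60557951e-01 -2.78079698e-01  7.08077723e-02]
 [ 9.99999902e-01 -3.94759534e-04  1.99776643e-04  2.32309389e-04]
 [-3.01671655e-04 -2.78079606e-01  9.60557984e-01 -1.24601982e-01]
 [ 0.00000000e+00  0.00000000e+00  0.00000000e+00  1.00000000e+00]] 321.79792399450986
```

```bash
cat > go.py <<'E'
import sys
from h import *
# go.py x y z yaw(closing direction, rad): print shift/turn in tool axes from the current pose
x,y,z,w=map(float,sys.argv[1:5]);o=env.get_obs();C=R.from_quat(o["orientation"])
G=R.from_matrix(np.array([[-np.sin(w)*-1,np.cos(w),0],[np.cos(w),np.sin(w),0],[0,0,-1]]).T.T) if 0 else R.from_matrix(np.c_[[-np.sin(w),np.cos(w),0],[np.cos(w),np.sin(w),0],[0,0,-1]])
print("t",o["time"],o["eef_pos"].round(4),"d",C.inv().apply(np.array([x,y,z])-o["eef_pos"]).round(4),"r",(C.inv()*G).as_rotvec().round(3))
E
sed -i 's/^G=R.*else /G=/' go.py; python3 go.py 0.5397 -0.2708 0.247 0
```

```text
t 0.25 [0.1442 0.6336 0.2478] d [-0.5864 -0.794   0.0014] r [-1.000e-03  1.000e-03  1.347e+00]
```

```bash
A='-.586 -.794 0 0 0 1.348'; python3 nudge.py '-.586 -.794 0 0 0 1.348;-.586 -.794 0 0 0 1.348;-.586 -.794 0 0 0 1.348;-.586 -.794 0 0 0 1.348;-.586 -.794 0 0 0 1.348;-.586 -.794 0 0 0 1.348;-.586 -.794 0 0 0 1.348;-.586 -.794 0 0 0 1.348;-.586 -.794 0 0 0 1.348;-.586 -.794 0 0 0 1.348;-.586 -.794 0 0 0 1.348;-.586 -.794 0 0 0 1.348;-.586 -.794 0 0 0 1.348;-.586 -.794 0 0 0 1.348;-.586 -.794 0 0 0 1.348;-.586 -.794 0 0 0 1.348;-.586 -.794 0 0 0 1.348;-.586 -.794 0 0 0 1.348;-.586 -.794 0 0 0 1.348;-.586 -.794 0 0 0 1.348' 0.7; python3 go.py .5397 -.2708 .2 0
python3 - <<'E'
from h import *
f=env.grab_frame("wrist");cv2.imwrite("pics/w1.png",f["pixels"])
E
```

```text
time: 2.25
eef_pos: [0.54, -0.2733, 0.248]
orientation: [0.708, 0.706, -0.0, 0.0]
contact_force: [0.2, 0.4, 0.4]
width: 0.704
grip_force: 0.0
t 2.25 [ 0.54   -0.2733  0.248 ] d [ 0.0025 -0.0003  0.048 ] r [-0.     0.    -0.003]
```

View pics/w1.png

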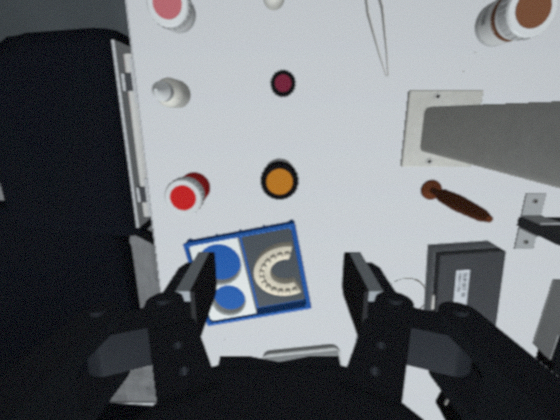

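The wrist view shows the amber disc (280,179), plum (283,83), red (183,197), the banded bottle near (172,92), and the blue wells at (219,263) and (230,299). I'll cross-check the positions against the top view.

```bash
cat > wr.py <<'E'
from h import *
def wr():
    o=env.get_obs();f=env.grab_frame("wrist");M=f["T_tool_cam"];C=R.from_quat(o["orientation"]).as_matrix()
    return f,(lambda uv:ray(f,uv,o["eef_pos"]+C@M[:3,3],C@M[:3,:3]))
E
python3 - <<'E'
from wr import *
f,r=wr();px=f["pixels"];T=env.grab_frame("top")
tp=dict(amber=(319,173.5),plum=(265.4,172.6),red=(327.9,228.3),bL=(375.2,217.1),bS=(401.6,212.5))
for k,a,box,z in(("amber",(10,19,120,60),(255,150,310,210),.048),("plum",(160,10,70,30),(265,65,305,105),.026),("red",(165,9,120,60),(168,185,197,212),.052),
  ("bL",(100,125,120,50),(199,244,241,284),.003),("bS",(100,125,120,50),(213,284,246,316),.003)):
    b=max(blobs(px,*a,box)[1],key=lambda b:b[1][4]);p,e=tri(r(b[0]),ray(T,tp[k]))
    print(k,b,plane(r(b[0]),z).round(4),"tri",p.round(4),e.round(4))
print("bottle tip",tri(r((158,89)),ray(T,(269.6,231))))
cv2.imwrite("pics/w1c.png",cv2.resize(px[60:130,130:230],None,fx=6,fy=6,interpolation=2))
E
```

```text
amber ((np.float64(277.8), np.float64(176.8)), (264, 163, 29, 28, 637)) [ 0.5399 -0.2695  0.048 ] tri [ 0.5401 -0.2708  0.044 ] 0.0012
plum ((np.float64(281.0), np.float64(77.6)), (272, 68, 19, 20, 309)) [ 0.5437 -0.1728  0.026 ] tri [ 0.5434 -0.1734  0.0285] 0.0009
red ((np.float64(180.9), np.float64(194.2)), (169, 185, 25, 21, 428)) [ 0.4404 -0.2863  0.052 ] tri [ 0.4403 -0.2867  0.0514] 0.0005
bL ((np.float64(222.6), np.float64(257.9)), (200, 244, 39, 32, 775)) [ 0.4697 -0.3812  0.003 ] tri [ 0.4673 -0.3859 -0.0079] 0.0012
bS ((np.float64(228.3), np.float64(294.2)), (214, 284, 29, 22, 521)) [ 0.4743 -0.4329  0.003 ] tri [ 0.4749 -0.4325  0.0044] 0.001
bottle tip (array([ 0.43298957, -0.18410853,  0.06483506]), np.float64(0.002657108337189293))
```

View pics/w1c.png

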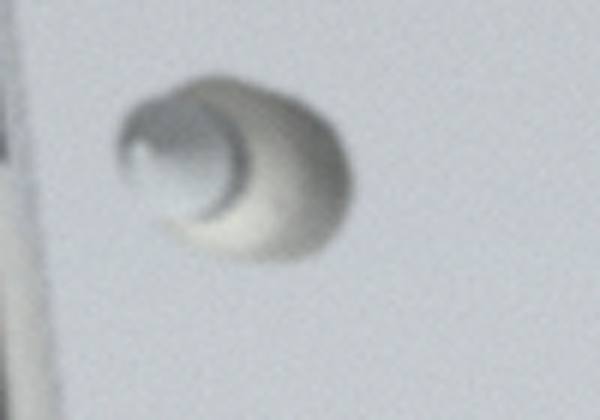

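```bash
python3 nudge.py '.003 0 .05 0 0 0;.003 0 .1 0 0 0;.003 0 .13 0 0 0;.003 0 .16 0 0 0;.003 0 .18 0 0 0;.003 0 .2 0 0 0;.003 0 .21 0 0 0;.003 0 .21 0 0 0;.003 0 .21 0 0 0' ; python3 nudge.py '0 0 0 0 0 0;0 0 0 0 0 0;0 0 0 0 0 0;0 0 0 0 0 0;0 0 0 0 0 0;0 0 0 0 0 0;0 0 0 0 0 0;0 0 0 0 0 0;0 0 0 0 0 0;0 0 0 0 0 0' 0 40
```

```text
time: 3.3
eef_pos: [0.5399, -0.2673, 0.0392]
orientation: [0.707, 0.707, 0.0, 0.001]
contact_force: [0.4, -1.0, 0.6]
width: 0.698
grip_force: 0.0
time: 4.3
eef_pos: [0.5403, -0.2681, 0.04]
orientation: [0.707, 0.707, 0.0, 0.001]
contact_force: [-0.4, 1.4, 7.5]
width: 0.435
grip_force: 40.4
```

```bash
python3 nudge.py '0 0 -.01 0 0 0;0 0 -.03 0 0 0;0 0 -.06 0 0 0;0 0 -.08 0 0 0;0 0 -.08 0 0 0'; python3 go.py .4655 -.379 .12 0
```

```text
time: 4.8
eef_pos: [0.5414, -0.2689, 0.1224]
orientation: [0.707, 0.707, 0.001, 0.004]
contact_force: [0.4, -0.1, -0.5]
width: 0.435
grip_force: 40.3
t 4.8 [ 0.5414 -0.2689  0.1224] d [-0.1102 -0.0758  0.0024] r [ 0.006  0.004 -0.001]
```

```bash
python3 nudge.py '-.02 -.015 0 0 0 0;-.05 -.035 0 0 0 0;-.08 -.055 0 0 0 0;-.1 -.07 0 0 0 0;-.11 -.075 0 0 0 0;-.11 -.075 0 0 0 0;-.11 -.075 0 0 0 0'; python3 go.py .4655 -.379 .044 0; python3 - <<'E'
from wr import *
f,r=wr();cv2.imwrite("pics/w2.png",f["pixels"]);b=blobs(f["pixels"],10,19,120,60,(100,100,460,400),60)[1];print(b)
for c,_ in b: print(plane(r(c),.048+.082))
E
```

```text
time: 5.5
eef_pos: [0.4646, -0.3765, 0.1177]
orientation: [0.707, 0.707, 0.0, -0.001]
contact_force: [0.0, -0.2, -0.7]
width: 0.437
grip_force: 40.3
t 5.5 [ 0.4646 -0.3765  0.1177] d [-0.0025  0.001   0.0737] r [-0.    -0.001 -0.001]
[((np.float64(279.1), np.float64(296.4)), (246, 267, 68, 60, 3204))]
[ 0.46473652 -0.37504413  0.13      ]
```

View pics/w2.png

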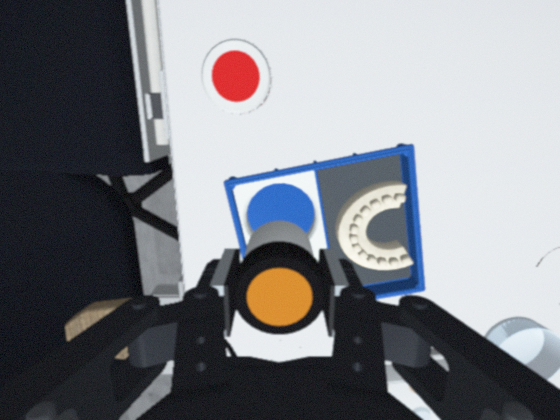

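The jar hangs upright in the fingers with its disc at (279,296), and the large well is just behind it. Lowering it now.

```bash
python3 nudge.py '-.004 0 .01 0 0 0;-.004 0 .03 0 0 0;-.004 0 .05 0 0 0;-.004 0 .06 0 0 0;-.004 0 .065 0 0 0;-.004 0 .07 0 0 0;-.004 0 .072 0 0 0;-.004 0 .072 0 0 0;-.004 0 .072 0 0 0'
```

```text
time: 6.45
eef_pos: [0.4646, -0.3818, 0.047]
orientation: [0.707, 0.707, -0.0, 0.001]
contact_force: [0.5, -0.3, -0.6]
width: 0.44
grip_force: 40.3
```

```bash
python3 nudge.py '0 0 .001 0 0 0;0 0 .002 0 0 0;0 0 .003 0 0 0;0 0 .004 0 0 0;0 0 .004 0 0 0;0 0 .004 0 0 0'
```

```text
time: 7.05
eef_pos: [0.4644, -0.3816, 0.0431]
orientation: [0.707, 0.707, -0.0, -0.0]
contact_force: [-2.1, 2.2, 5.7]
width: 0.439
grip_force: 40.8
```

```bash
python3 nudge.py '0 0 0 0 0 0;0 0 0 0 0 0;0 0 0 0 0 0;0 0 0 0 0 0;0 0 0 0 0 0' .62;  python3 nudge.py '0 0 -.02 0 0 0;0 0 -.06 0 0 0;0 0 -.1 0 0 0;0 0 -.13 0 0 0;0 0 -.13 0 0 0;0 0 -.13 0 0 0'; python3 go.py .433 -.183 .17 0; python3 - <<'E'
from wr import *
f,r=wr();b=blobs(f["pixels"],10,19,120,60,(100,100,460,400),60)[1];print(b)
for c,_ in b: print(plane(r(c),.051))
E
```

```text
time: 7.55
eef_pos: [0.4643, -0.3813, 0.0422]
orientation: [0.707, 0.707, 0.0, -0.0]
contact_force: [-0.6, 0.2, 0.1]
width: 0.618
grip_force: 0.0
time: 8.15
eef_pos: [0.4645, -0.3816, 0.1729]
orientation: [0.707, 0.707, -0.0, 0.001]
contact_force: [-0.0, -0.0, -1.4]
width: 0.62
grip_force: 0.0
t 8.15 [ 0.4645 -0.3816  0.1729] d [ 0.1985 -0.0317  0.0026] r [ 0.001  0.001 -0.001]
[((np.float64(278.8), np.float64(207.7)), (261, 191, 37, 35, 994))]
[ 0.46443173 -0.38316303  0.051     ]
```

```bash
python3 nudge.py '.05 -.01 0 0 0 0;.1 -.02 0 0 0 0;.15 -.03 0 0 0 0;.18 -.032 0 0 0 0;.198 -.032 0 0 0 0;.198 -.032 0 0 0 0;.198 -.032 0 0 0 0'; python3 - <<'E'
from wr import *
f,r=wr();cv2.imwrite("pics/w3.png",f["pixels"]); print(env.get_obs()["eef_pos"])
E
```

```text
time: 8.9
eef_pos: [0.432, -0.1831, 0.1711]
orientation: [0.707, 0.707, -0.0, -0.001]
contact_force: [0.7, -0.4, -0.1]
width: 0.621
grip_force: 0.0
[ 0.4322428  -0.18367394  0.17146848]
```

View pics/w3.png

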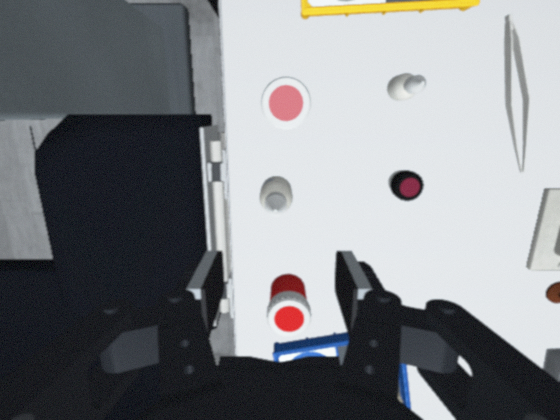

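```bash
python3 - <<'E'
import cv2
im=cv2.imread("pics/w3.png");a=cv2.resize(im[165:225,245:310],None,fx=9,fy=9,interpolation=2)
a=cv2.convertScaleAbs(a,alpha=1.6,beta=-100);cv2.imwrite("pics/w3c.png",a)
E
```

```text
(no output)
```

View pics/w3c.png

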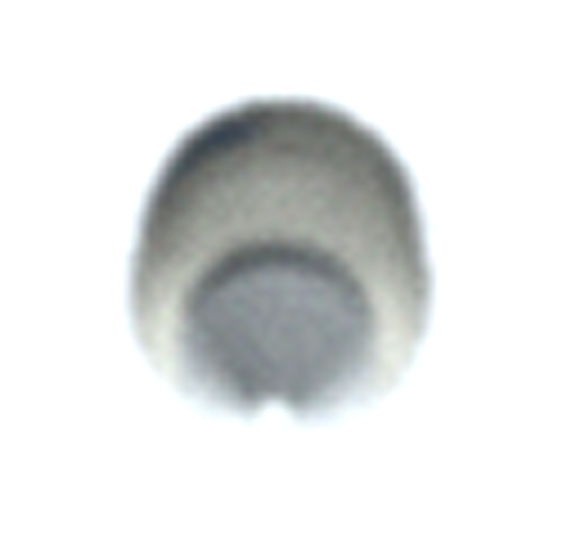

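The zoomed crop shows a round-looking body (columns 260–293, top edge row 176), with the nozzle tip at (275.6,209.4).

```bash
python3 - <<'E'
from wr import *
f,r=wr()
print(plane(r((275.6,209.4)),.066),plane(r((276.3,195)),.030),plane(r((259.7,193)),.03)[0],plane(r((293,193)),.03)[0],plane(r((276,175.8)),0.0)[1],plane(r((276,175.8)),0.02)[1])
E
python3 go.py .433 -.184 .034 0
```

```text
[ 0.42957795 -0.18157049  0.066     ] [ 0.42973341 -0.17955575  0.03      ] 0.41561516472173105 0.4439459330593324 -0.16865967776523325 -0.164870290381698
t 9.0 [ 0.4323 -0.184   0.1717] d [-1.000e-04  8.000e-04  1.377e-01] r [-0.001 -0.001 -0.002]
```

```bash
python3 nudge.py '.002 -.002 .03 0 0 0;.002 -.002 .07 0 0 0;.002 -.002 .1 0 0 0;.002 -.002 .12 0 0 0;.002 -.002 .13 0 0 0;.002 -.002 .139 0 0 0;.002 -.002 .139 0 0 0;.002 -.002 .139 0 0 0' ; python3 nudge.py '0 0 0 0 0 0;0 0 0 0 0 0;0 0 0 0 0 0;0 0 0 0 0 0;0 0 0 0 0 0;0 0 0 0 0 0;0 0 0 0 0 0;0 0 0 0 0 0;0 0 0 0 0 0;0 0 0 0 0 0' 0 40
```

```text
time: 9.8
eef_pos: [0.4311, -0.182, 0.034]
orientation: [0.708, 0.707, 0.0, 0.001]
contact_force: [-0.8, 0.4, 0.2]
width: 0.622
grip_force: 0.0
time: 10.8
eef_pos: [0.4313, -0.1819, 0.0343]
orientation: [0.707, 0.707, 0.0, 0.001]
contact_force: [-0.4, 0.1, 5.8]
width: 0.282
grip_force: 40.2
```

```bash
python3 nudge.py '0 0 -.01 0 0 0;0 0 -.03 0 0 0;0 0 -.06 0 0 0;0 0 -.085 0 0 0;0 0 -.1 0 0 0;-.02 .003 -.1 0 0 0;-.06 .01 -.1 0 0 0;-.1 .018 -.1 0 0 0;-.14 .025 -.1 0 0 0;-.18 .032 -.1 0 0 0;-.22 .04 -.1 0 0 0;-.24 .043 -.1 0 0 0;-.249 .044 -.1 0 0 0;-.249 .044 -.1 0 0 0;-.249 .044 -.1 0 0 0'; python3 go.py .475 -.4315 .04 0; python3 - <<'E'
from wr import *
f,r=wr();cv2.imwrite("pics/w4.png",f["pixels"])
E
```

```text
time: 12.3
eef_pos: [0.474, -0.4291, 0.133]
orientation: [0.707, 0.707, 0.0, -0.001]
contact_force: [0.2, -0.6, -0.5]
width: 0.279
grip_force: 39.4
t 12.3 [ 0.474  -0.4291  0.133 ] d [-0.0025  0.001   0.093 ] r [-0.001 -0.001 -0.   ]
```

View pics/w4.png

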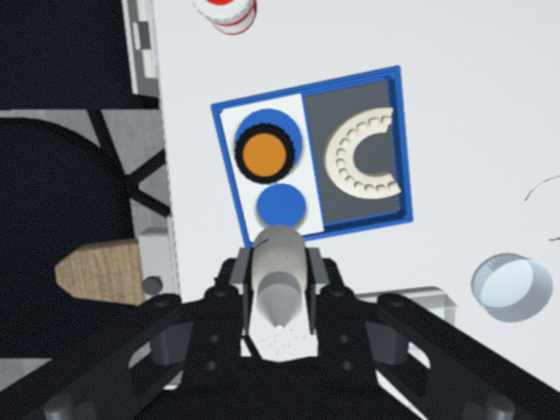

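The bottle is upright in the grip. The amber jar stands in the large well (264,152), and the small well shows at (282,207).

```bash
python3 - <<'E'
from wr import *
f,r=wr();print(plane(r((281.5,207)),.003))
E
python3 nudge.py '-.0025 .001 .02 0 0 0;-.0025 .001 .045 0 0 0;-.0025 .001 .065 0 0 0;-.0025 .001 .08 0 0 0;-.0025 .001 .087 0 0 0;-.0025 .001 .092 0 0 0;-.0025 .001 .092 0 0 0;-.0025 .001 .092 0 0 0'
```

```text
[ 0.47606992 -0.43203497  0.003     ]
time: 13.2
eef_pos: [0.4757, -0.4334, 0.0423]
orientation: [0.707, 0.707, -0.0, 0.001]
contact_force: [0.4, -0.1, -0.7]
width: 0.282
grip_force: 39.4
```

```bash
python3 nudge.py '.001 0 .001 0 0 0;.001 0 .002 0 0 0;.001 0 .003 0 0 0;.001 0 .004 0 0 0;.001 0 .005 0 0 0;.001 0 .005 0 0 0'
```

```text
time: 13.8
eef_pos: [0.4754, -0.432, 0.0374]
orientation: [0.707, 0.707, -0.0, -0.0]
contact_force: [-1.7, 2.3, 5.9]
width: 0.278
grip_force: 40.2
```

```bash
python3 nudge.py '0 0 0 0 0 0;0 0 0 0 0 0;0 0 0 0 0 0;0 0 0 0 0 0;0 0 0 0 0 0' .42;  python3 nudge.py '0 0 -.02 0 0 0;0 0 -.06 0 0 0;0 0 -.1 0 0 0;0 0 -.13 0 0 0;0 0 -.13 0 0 0;0 0 -.13 0 0 0'; python3 go.py .4403 -.2867 .16 0
```

```text
time: 14.3
eef_pos: [0.4752, -0.4318, 0.0361]
orientation: [0.707, 0.707, 0.0, -0.0]
contact_force: [0.0, -0.3, 0.5]
width: 0.425
grip_force: 0.0
time: 14.9
eef_pos: [0.4754, -0.4321, 0.1669]
orientation: [0.707, 0.707, -0.0, 0.001]
contact_force: [-0.5, 0.1, -0.4]
width: 0.421
grip_force: 0.0
t 14.9 [ 0.4754 -0.4321  0.1669] d [ 0.1454 -0.0353  0.0067] r [ 0.001  0.001 -0.001]
```

```bash
python3 nudge.py '.04 -.01 0 0 0 0;.08 -.02 0 0 0 0;.12 -.03 0 0 0 0;.145 -.035 0 0 0 0;.145 -.035 0 0 0 0;.145 -.035 .03 0 0 0;.145 -.035 .07 0 0 0;.145 -.035 .1 0 0 0;.145 -.035 .115 0 0 0;.145 -.035 .123 0 0 0;.145 -.035 .123 0 0 0;.145 -.035 .123 0 0 0' .7;python3 nudge.py '0 0 0 0 0 0;0 0 0 0 0 0;0 0 0 0 0 0;0 0 0 0 0 0;0 0 0 0 0 0;0 0 0 0 0 0;0 0 0 0 0 0;0 0 0 0 0 0;0 0 0 0 0 0;0 0 0 0 0 0' 0 40
```

```text
time: 16.1
eef_pos: [0.4412, -0.2878, 0.0444]
orientation: [0.707, 0.707, -0.0, 0.001]
contact_force: [0.2, 0.4, 1.3]
width: 0.703
grip_force: 0.0
time: 17.1
eef_pos: [0.4414, -0.2878, 0.045]
orientation: [0.707, 0.707, -0.0, 0.001]
contact_force: [-1.3, -0.2, 6.4]
width: 0.429
grip_force: 40.1
```

```bash
python3 nudge.py '0 0 -.01 0 0 0;0 0 -.03 0 0 0;0 0 -.06 0 0 0;0 0 -.085 0 0 0;0 0 -.1 0 0 0;.02 .002 -.1 0 0 0;.06 .007 -.1 0 0 0;.1 .012 -.1 0 0 0;.14 .016 -.1 0 0 0;.18 .021 -.1 0 0 0;.22 .026 -.1 0 0 0;.26 .03 -.1 0 0 0;.3 .035 -.1 0 0 0;.32 .038 -.1 0 0 0;.33 .039 -.1 0 0 0;.33 .039 -.1 0 0 0;.33 .039 -.1 0 0 0'; python3 go.py .4806 .043 .05 0; python3 - <<'E'
from wr import *
f,r=wr();cv2.imwrite("pics/w5.png",f["pixels"])
E
```

```text
time: 18.8
eef_pos: [0.4796, 0.0425, 0.1432]
orientation: [0.708, 0.707, -0.0, -0.0]
contact_force: [0.8, 0.4, -0.8]
width: 0.429
grip_force: 40.3
t 18.8 [0.4796 0.0425 0.1432] d [0.0006 0.001  0.0932] r [-0.     0.    -0.001]
```

View pics/w5.png

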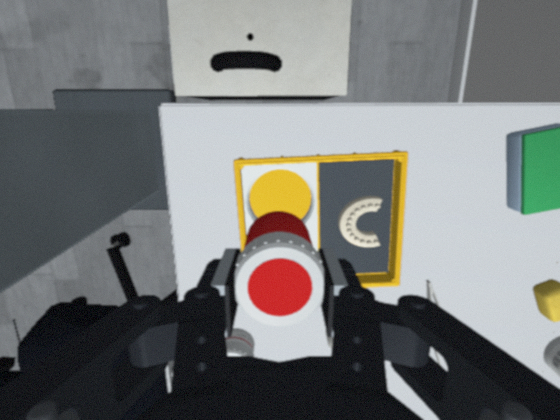

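The red jar is held upright, disc at (280,287), with the yellow large well just behind at about (281,195). Lowering it now.

```bash
python3 nudge.py '.001 .001 .02 0 0 0;.001 .001 .045 0 0 0;.001 .001 .065 0 0 0;.001 .001 .08 0 0 0;.001 .001 .086 0 0 0;.001 .001 .09 0 0 0;.001 .001 .09 0 0 0;.001 .001 .09 0 0 0'; python3 nudge.py '0 0 .001 0 0 0;0 0 .002 0 0 0;0 0 .003 0 0 0;0 0 .004 0 0 0;0 0 .005 0 0 0;0 0 .005 0 0 0'
```

```text
time: 19.65
eef_pos: [0.4814, 0.0438, 0.0541]
orientation: [0.708, 0.707, 0.0, 0.001]
contact_force: [-0.3, 0.2, -1.4]
width: 0.429
grip_force: 40.3
time: 20.25
eef_pos: [0.4807, 0.0441, 0.0482]
orientation: [0.707, 0.707, -0.0, -0.0]
contact_force: [-0.8, 0.9, -1.0]
width: 0.432
grip_force: 40.3
```

```bash
python3 nudge.py '0 0 .001 0 0 0;0 0 .001 0 0 0;0 0 .001 0 0 0'
```

```text
time: 20.55
eef_pos: [0.4809, 0.0441, 0.048]
orientation: [0.707, 0.707, -0.0, -0.0]
contact_force: [-4.5, 1.1, 7.4]
width: 0.435
grip_force: 40.9
```

Contact at the expected height, so release and go to the plum pot.

```bash
python3 nudge.py '0 0 0 0 0 0;0 0 0 0 0 0;0 0 0 0 0 0;0 0 0 0 0 0;0 0 0 0 0 0' .62;  python3 nudge.py '0 0 -.02 0 0 0;0 0 -.06 0 0 0;0 0 -.1 0 0 0;0 0 -.11 0 0 0;0 0 -.11 0 0 0;0 0 -.11 0 0 0'; python3 go.py .5436 -.1735 .12 0
```

```text
time: 21.05
eef_pos: [0.4807, 0.0441, 0.0472]
orientation: [0.707, 0.707, -0.0, -0.0]
contact_force: [-0.4, -0.2, -0.4]
width: 0.619
grip_force: 0.0
time: 21.65
eef_pos: [0.4799, 0.0442, 0.1561]
orientation: [0.707, 0.707, -0.001, -0.001]
contact_force: [-0.4, -0.0, 0.4]
width: 0.625
grip_force: 0.0
t 21.65 [0.4799 0.0442 0.1561] d [-0.2176  0.064   0.0359] r [-0.002 -0.    -0.001]
```

```bash
python3 -c "
from station import env;print(env.tip_reach)"; python3 nudge.py '-.04 .012 0 0 0 0;-.08 .024 0 0 0 0;-.12 .036 0 0 0 0;-.16 .048 0 0 0 0;-.2 .06 0 0 0 0;-.2175 .064 0 0 0 0;-.2175 .064 .03 0 0 0;-.2175 .064 .07 0 0 0;-.2175 .064 .1 0 0 0;-.2175 .064 .12 0 0 0;-.2175 .064 .127 0 0 0;-.2175 .064 .127 0 0 0;-.2175 .064 .127 0 0 0' .55;python3 nudge.py '0 0 0 0 0 0;0 0 0 0 0 0;0 0 0 0 0 0;0 0 0 0 0 0;0 0 0 0 0 0;0 0 0 0 0 0;0 0 0 0 0 0;0 0 0 0 0 0;0 0 0 0 0 0;0 0 0 0 0 0' 0 40; python3 nudge.py '0 0 -.01 0 0 0;0 0 -.03 0 0 0;0 0 -.06 0 0 0;0 0 -.09 0 0 0;0 0 -.09 0 0 0;0 0 -.09 0 0 0';python3 go.py .483 -.008 .12 0
python3 - <<'E'
from wr import *
f,r=wr();cv2.imwrite("pics/w6.png",f["pixels"])
E
```

```text
0.017
time: 22.95
eef_pos: [0.5449, -0.1734, 0.0308]
orientation: [0.707, 0.707, 0.0, 0.0]
contact_force: [0.1, -0.8, -0.3]
width: 0.553
grip_force: 0.0
time: 23.95
eef_pos: [0.5455, -0.1739, 0.0318]
orientation: [0.707, 0.707, 0.0, 0.001]
contact_force: [-1.1, 1.6, 7.2]
width: 0.265
grip_force: 39.4
time: 24.55
eef_pos: [0.5448, -0.1736, 0.1212]
orientation: [0.707, 0.707, 0.0, 0.001]
contact_force: [-0.5, 0.5, -0.5]
width: 0.271
grip_force: 39.4
t 24.55 [ 0.5448 -0.1736  0.1212] d [ 0.1655 -0.062   0.001 ] r [ 0.002  0.001 -0.001]
```

View pics/w6.png

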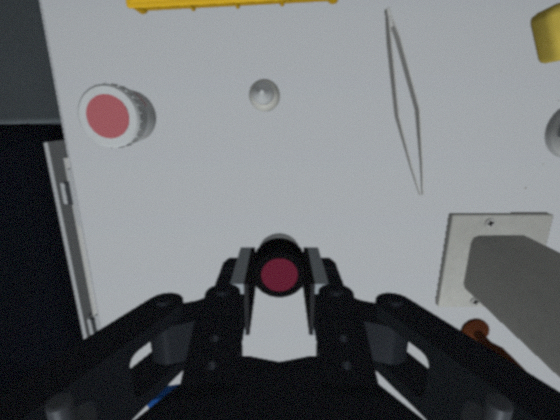

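The plum pot is held by its lid, upright, disc at (279,272).

```bash
python3 nudge.py '.02 -.008 0 0 0 0;.06 -.022 0 0 0 0;.1 -.037 0 0 0 0;.14 -.052 0 0 0 0;.16 -.06 0 0 0 0;.166 -.062 0 0 0 0;.166 -.062 0 0 0 0;.166 -.062 0 0 0 0';python3 go.py .483 -.008 .035 0
python3 - <<'E'
from wr import *
f,r=wr();cv2.imwrite("pics/w7.png",f["pixels"])
E
```

```text
time: 25.4
eef_pos: [0.4829, -0.0081, 0.12]
orientation: [0.708, 0.707, -0.0, -0.0]
contact_force: [0.6, -0.7, -0.6]
width: 0.269
grip_force: 39.4
t 25.4 [ 0.4829 -0.0081  0.12  ] d [0.0001 0.0001 0.085 ] r [-0.     0.    -0.002]
```

View pics/w7.png

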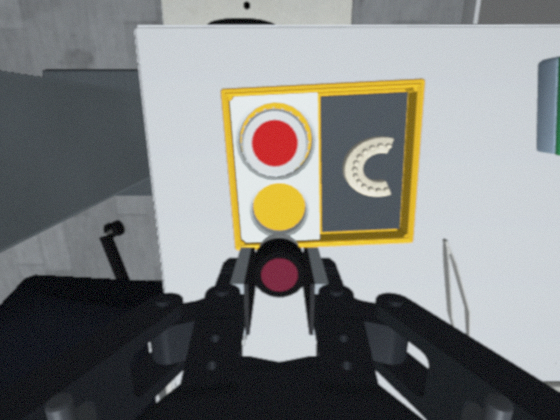

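The red jar is in its well (275,143), and the small well shows at (279,207).

```bash
python3 - <<'E'
from wr import *
f,r=wr();print(plane(r((279,207)),.003))
E
python3 nudge.py '0 0 .02 0 0 0;0 0 .045 0 0 0;0 0 .06 0 0 0;0 0 .072 0 0 0;0 0 .078 0 0 0;0 0 .081 0 0 0;0 0 .081 0 0 0;0 0 .081 0 0 0';python3 nudge.py '0 0 .001 0 0 0;0 0 .002 0 0 0;0 0 .003 0 0 0;0 0 .004 0 0 0;0 0 .005 0 0 0;0 0 .005 0 0 0'
```

```text
[ 0.48308039 -0.00789416  0.003     ]
time: 26.3
eef_pos: [0.4833, -0.0076, 0.04]
orientation: [0.707, 0.707, 0.0, 0.001]
contact_force: [0.1, -0.1, -0.4]
width: 0.27
grip_force: 39.4
time: 26.9
eef_pos: [0.4828, -0.0074, 0.0348]
orientation: [0.707, 0.707, -0.0, -0.0]
contact_force: [-4.0, 0.5, 5.4]
width: 0.268
grip_force: 40.0
```

Contact at exactly the floor height. Release, rise and inspect.

```bash
python3 nudge.py '0 0 0 0 0 0;0 0 0 0 0 0;0 0 0 0 0 0;0 0 0 0 0 0;0 0 0 0 0 0' .4;  python3 nudge.py '0 0 -.02 0 0 0;0 0 -.06 0 0 0;0 0 -.1 0 0 0;0 0 -.15 0 0 0;0 0 -.2 0 0 0;0 0 -.2 0 0 0;0 0 -.2 0 0 0'; python3 - <<'E'
from h import *
T=env.grab_frame("top");S=env.grab_frame("scene")
cv2.imwrite("pics/end.png",np.vstack([cv2.resize(T["pixels"][145:255,120:430],None,fx=2.5,fy=2.5),cv2.resize(S["pixels"][170:305,170:415],(775,320))])[:600])
E
```

```text
time: 27.4
eef_pos: [0.4826, -0.0074, 0.0342]
orientation: [0.707, 0.707, -0.0, -0.0]
contact_force: [1.0, 0.4, -0.1]
width: 0.399
grip_force: 0.0
time: 28.1
eef_pos: [0.4834, -0.0076, 0.2357]
orientation: [0.707, 0.707, 0.001, 0.001]
contact_force: [0.6, 0.2, -0.2]
width: 0.399
grip_force: 0.0
```

View pics/end.png

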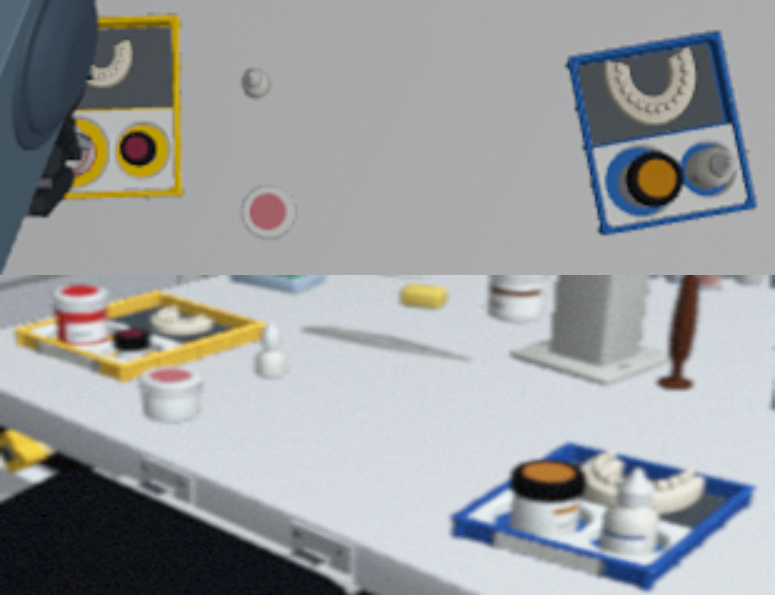

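All four items stand in their wells, and the pink jar and plain bottle haven't moved. The amber disc's offset in the top view is only perspective; the wrist camera put the jar within 2 mm of its well.

```bash
python3 -c "
from station import env;print(env.job_done())"
```

```text
the job is handed in; nothing more can be done
None
```

The job is handed in at about 28 s of the 104 s allowed: amber jar and banded bottle are in the blue pan, red jar and plum pot in the yellow pan, all upright and released on their well floors, and the pink jar and plain bottle were not touched; the hand-in returned no verdict.

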